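# Draw a gas-sampling piston to its mark and hold it

### The job

Wind the blue handwheel counterclockwise by its white crank handle until the yellow keeper fork touches the orange stop, which frees the piston rod. Then take the rod by its black grip and pull it straight up, without forcing it sideways in its bore, until the whole green band shows above the aluminium block while the red band is still hidden inside, and finish holding it steady there in the gripper. Leave the wheel wound back and the other things on the bench where they are.

Things in the scene. Friction and masses are not known exactly. Their poses are not given: they have to be found in the camera images.
- station: Fixed gas-sampling station: level grey base plate 100 x 270 mm, 12 mm thick, placed and turned about the vertical differently each time. Origin on the bench surface, z up, y along the plate from bore block to handwheel. Bore axis at x 0, y -75 mm; handwheel axis at x 0, y +75 mm; both vertical. The aluminium bore block is 56 x 56 mm, its top 77 mm above the bench.
- stop_face (a point): Orange stop block, fixed on the plate between bore block and wheel: 46 x 12 mm, top 60 mm above the bench. This point: centre of the upper edge of its face towards the bore (station x 0, y +11 mm), which the keeper's upright meets.
- wheel (a joint): Turn of the blue handwheel (100 mm across, top 86 mm above the bench), rad, counterclockwise from above positive, from 0 to 4.7 = keeper at its stop, where it blocks. Starts between 0 and 0.8; light friction (about 1 N at the handle), stays where left. At value a the crank handle lies in direction a from the station's +x axis, towards +y.
- crank_grip (a point): Mid-height of the white upright crank handle on the handwheel: 16 mm diameter, from 90 to 126 mm above the bench, 38 mm from the wheel's axis; this point is 112 mm above the bench. The handle spins freely on its own pin, so a firm grasp carries it round the circle without turning the gripper.
- keeper (a joint): Travel of the yellow keeper fork along the station's +y, m: 0 = fully over the rod's collar, 0.036 = its upright touching the orange stop. Driven by the wheel through rack and pinion (7.66 mm per rad). The collar is clear of the fork above 0.030.
- fork (a point): Top of the yellow keeper fork at the middle of its bridge, 91 mm above the bench. Fork 36 mm wide, 6 mm thick; its two prongs (18 mm apart) reach 47 mm from this point towards the station's -y, over the rod's collar. The far face of its upright is 17 mm from this point towards +y.
- rod: Loose steel piston rod, about 0.25 kg, in the bore. Origin: centre of the underside of its collar (28 mm diameter, 6 mm thick), which rests on the block's top at first; z up along the rod. Shaft 14 mm diameter, 60 mm long below the origin. Black grip 24 mm diameter, 24 to 60 mm above the origin. Bands on the shaft, hidden at first: green 16 to 28 mm, red 44 to 56 mm below the origin.
- bore_mouth (a point): Centre of the bore's mouth in the top face of the aluminium block, z up, axes as the station's. Bore 15.8 mm diameter, 63 mm deep, vertical.
- valve1: Loose steel ball valve, bystander, about 65 mm long along x with a lever to 65 mm on +x, 32 mm wide, 49 mm tall. Origin: centre of its underside.
- valve2: Loose steel ball valve, bystander, about 65 mm long along x with a lever to 65 mm on +x, 32 mm wide, 49 mm tall. Origin: centre of its underside.
- valve3: Loose steel ball valve, bystander, about 65 mm long along x with a lever to 65 mm on +x, 32 mm wide, 49 mm tall. Origin: centre of its underside.
- valve4: Loose steel ball valve, bystander, about 65 mm long along x with a lever to 65 mm on +x, 32 mm wide, 49 mm tall. Origin: centre of its underside.
- vial: Loose cobalt blue glass vial with white cap, bystander, 28 mm diameter, 62 mm tall. Origin: centre of its underside.
- filter_disc: Loose dark grey silicon carbide filter disc lying flat, bystander, 80 mm diameter, 24 mm thick. Origin: centre of its underside.
- elbow: Loose bronze pipe elbow lying flat, bystander, legs about 45 mm, 32 mm thick. Origin: on the bench under its bend.

How it is judged:
By the outcome, as a careful person would: the job done as asked, in the order asked, and still so for the second after the job is handed in, while the arm keeps its last pose, push and grip.
It also fails if it takes over 54 s, if anything falls off the work surface, if the arm or the gripper's body presses on something with over 40 N, if the wrist force passes 120 N, or if a joint passes its speed limit or range.

### The arm

A 6-joint arm with a two-finger parallel gripper is mounted at the origin on the work surface. World frame = base frame: x ahead of the robot, y to its left, z up, the work surface at z = 0. Lengths are in mm, angles in degrees, forces in N, time in s.
With the tool pointing down it reaches from about 350 to 850 mm from the base axis. Payload 8.1 kg.
Tool frame: the origin (TCP) lies at the very end of the fingers, on their centre line; the grasp point (between the pads) lies 19 mm behind it (tcp_to_grasp is the distance from the TCP to the grasp point, in mm); z points along the fingers, x is the direction in which the jaws open and shut, and the axes are right-handed (so a half turn about z gives the same grasp; the last joint's range is limited). The gripper opens to 85 mm and grips with 20 to 120 N. Pads are 22 mm wide; open, the fingers measure 114 mm over their backs; the gripper's body (76 mm by 85 mm) begins 54 mm behind the grasp point. The pads swing forward as they close: fully open they stand 13 mm farther back than shut.
Start: joints at [-76.57, 7.471, 85.268, -0, 87.261, -4.893], TCP at [188.646, -569.577, 194.692] pointing down, gripper open.
Joint ranges: [-169.43, 169.43], [-51.17, 129.36], [1.28, 143.12], [-76.62, 256.62], [0, 156.53], [-152.29, 152.29]. Speed limits (degrees/s): [136.94, 136.94, 159.86, 180, 180, 180].

### API

Orientations are given as [roll, pitch, yaw] about the fixed x, y, z axes, in that order (R = Rz(yaw) Ry(pitch) Rx(roll)).
In Python, from bench import * gives the robot as it stands. The module is installed in compiled form; this text tells all that it offers.
- The arm moves only by the tool apply_moves, never from a script. Its argument "targets" is text: rows parted by semicolons, each of 7 numbers parted by spaces: the turn, a rotation vector about the tool's x, y, z in rad, then the shift along the tool's x, y, z in cm, then the finger opening in cm, from 0 to 8.54. A call has exactly 5 rows; each row is the pose to reach, as a shift and turn from the pose commanded when the call began, along the tool's axes at that moment; what a row does not reach only later rows make up. A row lasts 1/10 s, in which the tool goes at most 50 mm and 8.59 degrees, less where a joint would pass 70% of its speed; a pose out of reach is approached as far as the arm can. A call with a gripper value outside its range is refused whole. The fingers move at their own pace and stop on an object; "force" is the grip in N (left out, the last holds). Time passes only in rows, so rows that repeat a pose let the fingers close, or fill a call up. It gives the time, the measured TCP pose, the force and the opening at its end, in the units of the state.
- sense(): the state, without advancing time (a new reading comes with each control period).
- snapshot(name): name is "side" or "top"; returns the picture (480x640x3 uint8, red, green, blue); there is no depth.
- camera_model(name): a dict with "fx", "fy", "cx", "cy" (pixels), "k1" (the pictures are not rectified: a ray, as slopes to the right and down, at radius r is drawn at 1 + k1 r^2 times it, then the intrinsics apply), "position" and "attitude" of the camera in the world. Camera axes: x right, y up, looking along -z (the intrinsics and any distortion apply to the point x, -y, -z); pixel columns grow to the right and rows downward; lengths in mm; the calibration is good to about 2 mm. A picture is of the moment at which its call begins. camera_model takes no time and is no camera call.
- hand_in(): hands the job in, once; it reports no verdict.
Trained networks look in the newest picture that a camera, given by its name, has taken for a name from the list of things; names that differ only in an ending like _2 or _b are one class to them, and where a whole thing is asked for, a point or a joint stands for the part that bears it (a point fixed in the world has none). Each returns a list of dicts, best first, with "confidence" (0 to 1); they miss things now and then, are a little off and sometimes report something else, mostly with a low value. They report only what shows in the picture. A call takes as long as a camera call.
- recognise(camera, query): "at" ([row, column] in pixels, amid what is visible of it).
- place_of(camera, query): "at" ([row, column] in pixels: a listed point, or the origin of a listed thing).
The state is a dict: "time": time; "joint_pos": joint angles; "qd": joint speeds; "joint_efforts": joint torques, N m; "tool_pos": TCP position; "tcp_rot": TCP orientation; "ft_force": force on the tool from outside, world axes, zero at the start; "wrist_torque": the same for the moment, N m; "finger_gap": finger opening in mm.
Only numpy, scipy, OpenCV 4.12 (cv2) and the standard library are available. Lean on these libraries where they do the work, as an engineer would, in place of code of your own. Each camera call takes 0.05 s, during which the arm holds its last target. There are 200 camera calls.

## Working session

There is one attempt and no reset: what is moved stays moved. The work goes in short steps, Python scripts to look and compute and a tool call to move; the robot and the scene stay as the last step left them, time stands still between calls to the robot, and variables do not carry over. Pictures are saved under pics/ and viewed, about 8 in all and at most 12, crops included, and the job is handed in when it is done.

Besides the shell and the picture viewer there is one more tool, called after "Emit:" as name(argument=value, ...), one argument or row to a line, values as JSON. apply_moves: Moves the arm, as the interface text tells. Its arguments: {"type":"object","properties":{"targets":{"type":"string"},"force":{"type":"number"}},"required":["targets"]}

```bash
mkdir -p pics; cat > h.py <<'E'
from bench import *
import numpy as np, cv2
from scipy.spatial.transform import Rotation as R
def cam(n):
    m=camera_model(n); return m
def att(m):
    a=np.array(m["attitude"],float)
    return a if a.shape==(3,3) else R.from_euler('xyz',a,degrees=True).as_matrix()
def ray(n,rc):
    m=camera_model(n); u=(rc[1]-m["cx"])/m["fx"]; v=(rc[0]-m["cy"])/m["fy"]
    x,y=u,v
    for _ in range(20):
        s=1+m["k1"]*(x*x+y*y); x,y=u/s,v/s
    d=att(m)@np.array([x,-y,-1]); return np.array(m["position"],float),d/np.linalg.norm(d)
def onz(n,rc,z):
    p,d=ray(n,rc); return p+d*(z-p[2])/d[2]
def proj(n,P):
    m=camera_model(n); q=att(m).T@(np.array(P,float)-m["position"]); x,y=q[0]/-q[2],-q[1]/-q[2]
    s=1+m["k1"]*(x*x+y*y); return np.array([m["cy"]+m["fy"]*y*s, m["cx"]+m["fx"]*x*s])
def snap(n,f=None):
    im=snapshot(n)
    if f: cv2.imwrite("pics/"+f,cv2.cvtColor(im,cv2.COLOR_RGB2BGR))
    return im
E
python3 - <<'E'
from h import *
for n in("top","side"):
    print(camera_model(n)); snap(n,n+"1.png")
    for q,z in(("crank_grip",112),("fork",91),("stop_face",60),("bore_mouth",77),("rod",77),("station",0)):
        for r in place_of(n,q)[:2]: print(n,q,np.round(r["at"]),round(r["confidence"],2),np.round(onz(n,r["at"],z),1))
s=sense();print(s)
E
```

```text
{'fx': 505.266428318878, 'fy': 505.266428318878, 'cx': 314.66162697077306, 'cy': 234.3323095235035, 'k1': -0.0701160389029912, 'position': array([ 266.59723441,   34.41391036, 1227.92918155]), 'attitude': array([ 11.23714037,  -1.16054291, -88.59782641])}
top crank_grip [254. 162.] 0.67 [435.4 357.5 112. ]
top crank_grip [206. 252.] 0.61 [550.5 160.7 112. ]
top fork [221. 308.] 0.75 [523.7  33.3  91. ]
top stop_face [224. 288.] 0.73 [522.1  79.1  60. ]
top bore_mouth [220. 330.] 0.93 [532.1 -17.1  77. ]
top bore_mouth [254. 160.] 0.67 [440.1 371.3  77. ]
top rod [223. 330.] 0.59 [524.  -17.7  77. ]
top station [227. 299.] 0.96 [528.9  54.6   0. ]
top station [222. 326.] 0.64 [544.6 -12.4   0. ]
{'fx': 616.2538859066862, 'fy': 616.2538859066862, 'cx': 313.95567351928764, 'cy': 243.40905975332998, 'k1': 0.001331654359639758, 'position': array([ 401.24136556,  916.98080212, 1000.42563372]), 'attitude': array([  45.06973443,    0.88309085, -175.29226145])}
side crank_grip [434. 322.] 0.67 [441.8 448.1 112. ]
side crank_grip [287. 272.] 0.55 [558.4 153.7 112. ]
side fork [247. 293.] 0.85 
[... 448 characters left out ...]
] 0.29 [529.6 367.    0. ]
{'time': 0.7, 'joint_pos': array([-7.65717199e+01,  7.46820340e+00,  8.52679084e+01, -2.96578559e-03,
        8.72596121e+01, -4.89428808e+00]), 'qd': array([-0.04364892,  0.05420392, -0.04074224,  0.01488806,  0.03451171,
       -0.04038242]), 'joint_efforts': array([ 2.32872866e-03, -5.69132173e+01, -5.00756907e+01, -3.90729701e-05,
        1.28210759e-03,  2.96274834e-05]), 'tool_pos': array([ 188.61357158, -569.60348524,  194.72209633]), 'tcp_rot': array([ 1.79996684e+02, -4.00777079e-03, -7.16772900e+01]), 'ft_force': array([-0.30226082, -0.02357051,  0.1004227 ]), 'wrist_torque': array([-0.02879634,  0.00414246, -0.01347609]), 'finger_gap': 85.58036991425547}
```

View pics/top1.png

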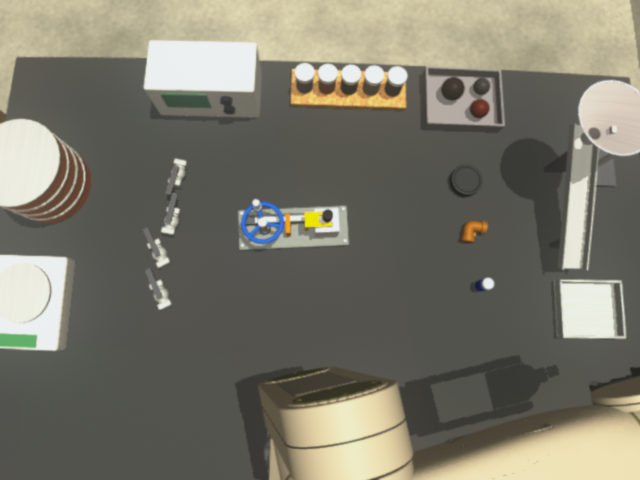

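View pics/side1.png

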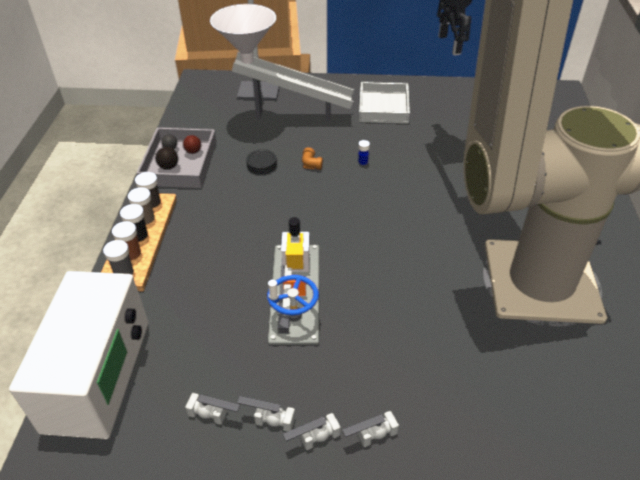

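```bash
python3 - <<'E'
from h import *
a=cv2.imread("pics/top1.png")[190:265,225:365]; b=cv2.imread("pics/side1.png")[205:355,245:345]
a=cv2.resize(a,None,fx=3,fy=3,interpolation=cv2.INTER_CUBIC); b=cv2.resize(b,None,fx=3.6,fy=3.6,interpolation=cv2.INTER_CUBIC)
c=np.zeros((600,800,3),np.uint8); c[:225,:420]=a; c[:540,430:790]=b
cv2.imwrite("pics/crop.png",c)
E
```

```text
(no output)
```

View pics/crop.png

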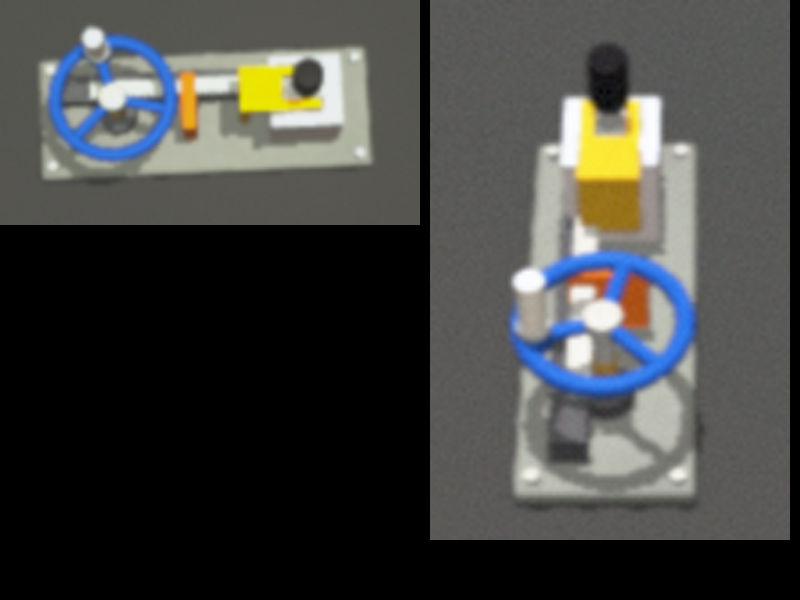

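```bash
cat > fit.py <<'E'
from h import *
from scipy.optimize import least_squares
T=lambda u,v:("top",(190+v/3,225+u/3)); S=lambda u,v:("side",(205+v/3.6,245+(u-430)/3.6))
L=[(T(40,62),(50,135,12)),(T(367,48),(50,-135,12)),(T(371,163),(-50,-135,12)),(T(42,178),(-50,135,12)),
(T(113,98),(0,75,82)),(T(308,71),(0,-75,137)),
(S(541,146),(50,-135,12)),(S(695,146),(-50,-135,12)),(S(695,490),(-50,135,12)),(S(516,490),(50,135,12)),
(S(602,322),(0,75,82)),(S(608,52),(0,-75,137)),(T(93,36),"h"),(S(529,278),"h")]
def f(p):
    r=[]
    for (n,o),P in L:
        if P=="h": P=(38*np.cos(p[3]),75+38*np.sin(p[3]),126)
        c,s=np.cos(p[2]),np.sin(p[2]); w=(p[0]+c*P[0]-s*P[1],p[1]+s*P[0]+c*P[1],P[2]); r+=list(proj(n,w)-o)
    return np.array(r)
s=least_squares(f,[525,55,0,.4],loss="soft_l1",x_scale=[10,10,.1,.1]); p=s.x
print(p,np.degrees(p[2])); print(np.round(f(p).reshape(-1,2),1).tolist())
E
python3 fit.py
```

```text
[5.25263599e+02 6.80673146e+01 7.41404936e-02 1.73061000e-01] 4.247937376749854
[[-0.8, -0.1], [-0.9, -0.4], [0.3, 0.9], [0.3, 0.0], [-0.4, -2.0], [0.2, -1.5], [-1.9, -0.4], [-2.2, 0.8], [-0.5, 0.6], [-0.3, -0.7], [-0.3, 0.5], [1.7, 0.1], [-0.1, -0.4], [-0.4, -0.0]]
```

```bash
cat > plan.py <<'E'
from h import *
def plan(tgt,yaw,ncall,start=None):
    s=sense(); p0=np.array(s["tool_pos"]); rx,ry,y0=s["tcp_rot"]
    print("at",p0.round(1),np.round(s["tcp_rot"],2),"F",np.round(s["ft_force"],1),"gap",round(s["finger_gap"],1),"t",s["time"])
    dy=(yaw-y0+180)%360-180
    for i in range(ncall):
        Y=y0+dy*i/ncall; Rm=R.from_euler('xyz',[180,0,Y],degrees=True).as_matrix()
        d=Rm.T@((np.array(tgt)-p0)/ncall)/10; w=-np.radians(dy/ncall)
        print("; ".join("0 0 %.3f %.2f %.2f %.2f G"%((w*k/5,)+tuple(d*k/5)) for k in range(1,6)))
E
python3 -c "
from plan import *
plan([556.5,152,165],50,4)"
```

```text
at [ 188.6 -569.6  194.7] [180.    -0.   -71.68] F [-0.3 -0.   0.1] gap 85.6 t 0.7
0 0 -0.106 -2.85 -2.88 0.15 G; 0 0 -0.212 -5.69 -5.76 0.30 G; 0 0 -0.319 -8.54 -8.64 0.45 G; 0 0 -0.425 -11.39 -11.52 0.59 G; 0 0 -0.531 -14.23 -14.40 0.74 G
0 0 -0.106 -1.00 -3.93 0.15 G; 0 0 -0.212 -1.99 -7.85 0.30 G; 0 0 -0.319 -2.99 -11.78 0.45 G; 0 0 -0.425 -3.99 -15.70 0.59 G; 0 0 -0.531 -4.98 -19.63 0.74 G
0 0 -0.106 1.13 -3.89 0.15 G; 0 0 -0.212 2.26 -7.78 0.30 G; 0 0 -0.319 3.38 -11.67 0.45 G; 0 0 -0.425 4.51 -15.56 0.59 G; 0 0 -0.531 5.64 -19.45 0.74 G
0 0 -0.106 2.94 -2.78 0.15 G; 0 0 -0.212 5.88 -5.57 0.30 G; 0 0 -0.319 8.83 -8.35 0.45 G; 0 0 -0.425 11.77 -11.13 0.59 G; 0 0 -0.531 14.71 -13.91 0.74 G
```

Emit:
apply_moves(
  targets="0 0 -0.106 -2.85 -2.88 0.15 6; 0 0 -0.212 -5.69 -5.76 0.30 5; 0 0 -0.319 -8.54 -8.64 0.45 4; 0 0 -0.425 -11.39 -11.52 0.59 4; 0 0 -0.531 -14.23 -14.40 0.74 4",
  force=30,
)

```text
time: 1.2
tool_pos: [281.1, -387.8, 187.3]
tcp_rot: [180.0, -0.0, -41.0]
ft_force: [0.6, 0.4, -0.3]
finger_gap: 40.1
```

Emit:
apply_moves(
  targets="0 0 -0.106 -1.00 -3.93 0.15 4; 0 0 -0.212 -1.99 -7.85 0.30 4; 0 0 -0.319 -2.99 -11.78 0.45 4; 0 0 -0.425 -3.99 -15.70 0.59 4; 0 0 -0.531 -4.98 -19.63 0.74 4",
)

```text
time: 1.7
tool_pos: [373.2, -207.4, 180.2]
tcp_rot: [180.0, -0.1, -10.6]
ft_force: [0.5, -1.0, 0.2]
finger_gap: 40.1
```

Emit:
apply_moves(
  targets="0 0 -0.106 1.13 -3.89 0.15 4; 0 0 -0.212 2.26 -7.78 0.30 4; 0 0 -0.319 3.38 -11.67 0.45 4; 0 0 -0.425 4.51 -15.56 0.59 4; 0 0 -0.531 5.64 -19.45 0.74 4",
)

```text
time: 2.2
tool_pos: [465.2, -26.7, 172.8]
tcp_rot: [180.0, -0.0, 19.9]
ft_force: [-0.5, -0.3, 0.8]
finger_gap: 39.9
```

Emit:
apply_moves(
  targets="0 0 -0.106 2.94 -2.78 0.15 4; 0 0 -0.212 5.88 -5.57 0.30 4; 0 0 -0.319 8.83 -8.35 0.45 4; 0 0 -0.425 11.77 -11.13 0.59 4; 0 0 -0.531 14.71 -13.91 0.74 4",
)

```text
time: 2.7
tool_pos: [557.1, 153.7, 165.2]
tcp_rot: [180.0, -0.0, 50.3]
ft_force: [1.2, -0.7, 0.1]
finger_gap: 40.3
```

```bash
python3 - <<'E'
from plan import *
plan([556.5,152,165],50,1)
a=snap("top")[150:270,190:350]; b=snap("side")[205:355,225:345]
c=np.zeros((600,800,3),np.uint8); c[:300,:400]=cv2.resize(a,(400,300),interpolation=cv2.INTER_CUBIC); c[:480,410:794]=cv2.resize(b,(384,480),interpolation=cv2.INTER_CUBIC)
cv2.imwrite("pics/c2.png",c[:,:,::-1])
print(proj("top",sense()["tool_pos"]),proj("side",sense()["tool_pos"]))
E
```

```text
at [557.1 153.7 165.2] [ 1.7998e+02 -2.0000e-02  5.0280e+01] F [ 1.2 -0.7  0.1] gap 40.3 t 2.7
0 0 0.001 -0.03 0.01 0.00 G; 0 0 0.002 -0.07 0.03 0.01 G; 0 0 0.003 -0.10 0.04 0.01 G; 0 0 0.004 -0.14 0.05 0.01 G; 0 0 0.005 -0.17 0.06 0.02 G
[197.06252894 252.13868988] [269.61241082 270.54483581]
```

View pics/c2.png

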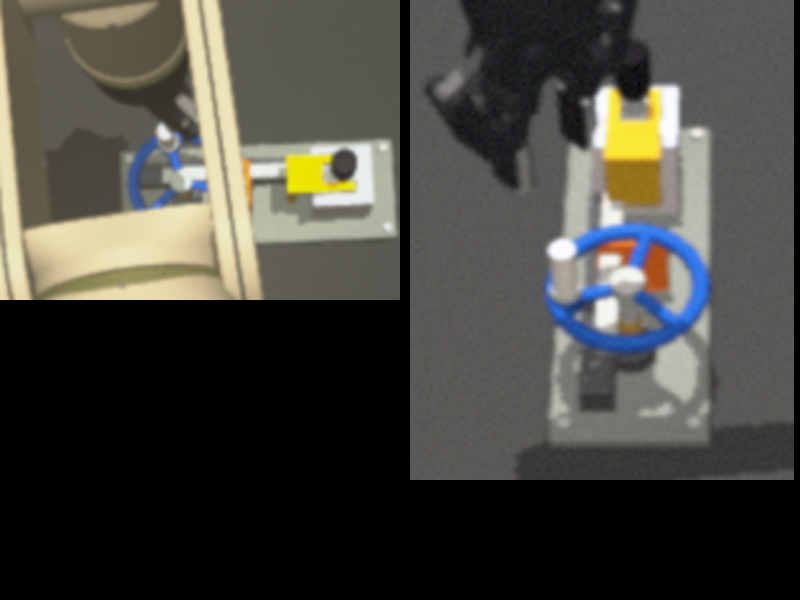

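```bash
python3 - <<'E'
from plan import *
plan([556.5,152,165],50,1)
c,s_=np.cos(np.radians(50.3)),np.sin(np.radians(50.3))
for z in(165,170,175):
  for e in(20,27,-20,-27): print(z,e,proj("side",(556.5+c*e,152+s_*e,z)).round(1))
a=snap("top")[150:270,190:350]; b=snap("side")[205:355,225:345]
c=np.zeros((600,800,3),np.uint8); c[:300,:400]=cv2.resize(a,(400,300),interpolation=cv2.INTER_CUBIC); c[:480,410:794]=cv2.resize(b,(384,480),interpolation=cv2.INTER_CUBIC)
cv2.imwrite("pics/c3.png",c[:,:,::-1])
E
```

```text
at [557.2 156.1 164.2] [-1.7993e+02 -4.0000e-02  5.0430e+01] F [-0.4 -0.1 -0.1] gap 40.1 t 2.8
0 0 0.002 -0.07 0.04 -0.02 G; 0 0 0.003 -0.15 0.08 -0.03 G; 0 0 0.005 -0.22 0.12 -0.05 G; 0 0 0.006 -0.29 0.16 -0.06 G; 0 0 0.008 -0.36 0.21 -0.08 G
165 20 [273.5 263.2]
165 27 [275.6 260.4]
165 -20 [262.  279.1]
165 -27 [260.  281.8]
170 20 [271.7 263. ]
170 27 [273.7 260.1]
170 -20 [260.2 278.9]
170 -27 [258.2 281.7]
175 20 [269.8 262.8]
175 27 [271.9 259.9]
175 -20 [258.3 278.8]
175 -27 [256.3 281.5]
```

View pics/c3.png

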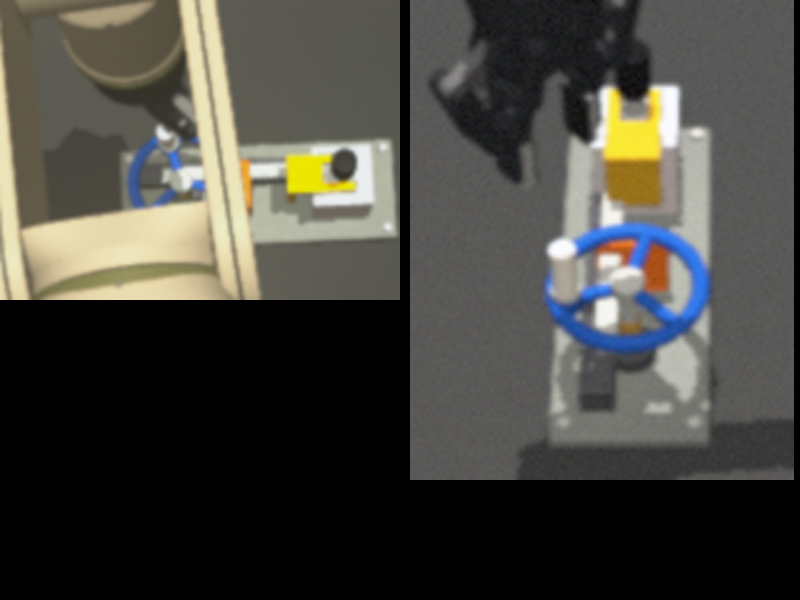

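```bash
python3 - <<'E'
from plan import *
plan([556.5,152,165],50,1)
c,s_=np.cos(np.radians(-71.7)),np.sin(np.radians(-71.7))
for z in(195,208):
  for e in(43,57,-43,-57): print(z,e,proj("side",(188.6+c*e,-569.6+s_*e,z)).round(1))
b=cv2.imread("pics/side1.png")[0:80,400:520]
cv2.imwrite("pics/c4.png",cv2.resize(b,None,fx=5,fy=5,interpolation=cv2.INTER_CUBIC))
E
```

```text
at [556.3 152.7 164.6] [-1.7997e+02  6.0000e-02  5.0090e+01] F [ 0.5 -0.5  0.1] gap 40.2 t 2.9
0 0 0.000 -0.01 0.01 -0.01 G; 0 0 0.001 -0.02 0.03 -0.02 G; 0 0 0.001 -0.02 0.04 -0.03 G; 0 0 0.001 -0.03 0.05 -0.03 G; 0 0 0.001 -0.04 0.06 -0.04 G
195 43 [ 55.7 441. ]
195 57 [ 53.2 439. ]
195 -43 [ 71.6 453.7]
195 -57 [ 74.3 455.9]
208 43 [ 51.1 441.6]
208 57 [ 48.6 439.6]
208 -43 [ 67.  454.4]
208 -57 [ 69.7 456.6]
```

View pics/c4.png

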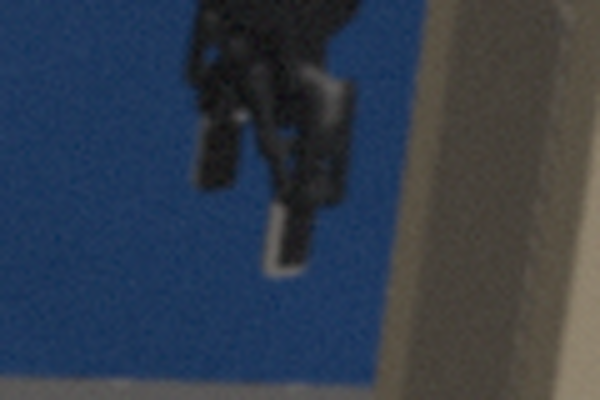

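Emit:
apply_moves(
  targets="0 0 0 0 0 1 4; 0 0 0 0 0 2 4; 0 0 0 0 0 3 4; 0 0 0 0 0 3.5 4; 0 0 0 0 0 3.5 4",
)

```text
time: 3.4
tool_pos: [555.5, 151.4, 128.6]
tcp_rot: [-179.9, 0.1, 50.0]
ft_force: [-0.5, -0.4, -0.3]
finger_gap: 40.3
```

```bash
python3 - <<'E'
from plan import *
plan([556.5,152,95],50,1)
print("base",proj("side",(0,0,0)))
for z in (15,): print([proj("side",(x,y,z)).round() .tolist() for x,y in((-90,-90),(90,-90),(90,90),(-90,90))])
p=np.array(sense()["tool_pos"]); c,s_=np.cos(np.radians(50)),np.sin(np.radians(50))
a=snap("top"); b=snap("side")
def mark(im,n):
    im=np.clip(255*(im/255.)**.6,0,255).astype(np.uint8)
    o,sz,k=((160,215),(90,90),4) if n=="top" else ((215,230),(140,90),4)
    o2=cv2.resize(im[o[0]:o[0]+sz[0],o[1]:o[1]+sz[1]],None,fx=k,fy=k,interpolation=cv2.INTER_CUBIC)
    for e in(20,-20):
        q=proj(n,(p[0]+c*e,p[1]+s_*e,p[2]+6)); cv2.circle(o2,(int((q[1]-o[1])*k),int((q[0]-o[0])*k)),3,(255,0,255),-1)
    return o2
c1=np.zeros((580,740,3),np.uint8); A=mark(a,"top");B=mark(b,"side"); c1[:A.shape[0],:A.shape[1]]=A; c1[:B.shape[0],370:370+B.shape[1]]=B
cv2.imwrite("pics/c5.png",c1[:,:,::-1])
E
```

```text
at [555.5 151.4 128.6] [-1.7992e+02  1.1000e-01  4.9970e+01] F [-0.5 -0.4 -0.3] gap 40.3 t 3.4
0 0 -0.000 0.02 0.01 0.67 G; 0 0 -0.000 0.05 0.02 1.34 G; 0 0 -0.000 0.07 0.02 2.01 G; 0 0 -0.000 0.09 0.03 2.68 G; 0 0 -0.000 0.12 0.04 3.36 G
base [281.00970501 542.13684863]
[[248.0, 578.0], [245.0, 496.0], [307.0, 507.0], [312.0, 598.0]]
```

View pics/c5.png

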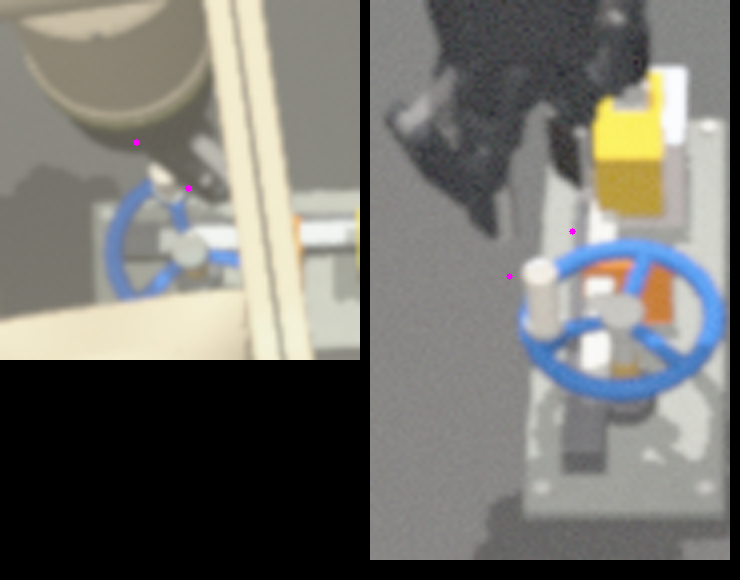

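Emit:
apply_moves(
  targets="0 0 0 0 0 1 4; 0 0 0 0 0 2 4; 0 0 0 0 0 3 4; 0 0 0 0.1 0 3.4 4; 0 0 0 0.1 0 3.4 4",
  force=20,
)

```text
time: 4.0
tool_pos: [556.2, 152.7, 94.6]
tcp_rot: [-179.9, 0.1, 50.0]
ft_force: [0.0, -0.1, -0.4]
finger_gap: 40.3
```

Emit:
apply_moves(
  targets="0 0 0 0 0 0 3.5; 0 0 0 0 0 0 2.5; 0 0 0 0 0 0 2; 0 0 0 0 0 0 1.2; 0 0 0 0 0 0 1.2",
)

```text
time: 4.5
tool_pos: [557.3, 152.8, 96.3]
tcp_rot: [180.0, -0.0, 50.0]
ft_force: [0.1, -0.0, 0.2]
finger_gap: 11.9
```

```bash
python3 - <<'E'
from plan import *
plan([556.5,152,95],50,1)
p=np.array(sense()["tool_pos"])
a=snap("top"); b=snap("side")
def mark(im,n):
    im=np.clip(255*(im/255.)**.6,0,255).astype(np.uint8)
    o,sz,k=((160,215),(90,90),4) if n=="top" else ((215,230),(140,90),4)
    o2=cv2.resize(im[o[0]:o[0]+sz[0],o[1]:o[1]+sz[1]],None,fx=k,fy=k,interpolation=cv2.INTER_CUBIC)
    for e in(0,30):
        q=proj(n,p+[0,0,e]); cv2.circle(o2,(int((q[1]-o[1])*k),int((q[0]-o[0])*k)),3,(255,0,255),-1)
    return o2
c1=np.zeros((580,740,3),np.uint8); A=mark(a,"top");B=mark(b,"side"); c1[:A.shape[0],:A.shape[1]]=A; c1[:B.shape[0],370:370+B.shape[1]]=B
cv2.imwrite("pics/c6.png",c1[:,:,::-1])
E
```

```text
at [557.3 152.8  96.3] [ 1.7998e+02 -2.0000e-02  5.0020e+01] F [ 0.1 -0.   0.2] gap 11.9 t 4.5
0 0 0.000 -0.02 -0.00 0.03 G; 0 0 0.000 -0.04 -0.00 0.05 G; 0 0 0.000 -0.07 -0.01 0.08 G; 0 0 0.000 -0.09 -0.01 0.11 G; 0 0 0.000 -0.11 -0.01 0.13 G
```

View pics/c6.png

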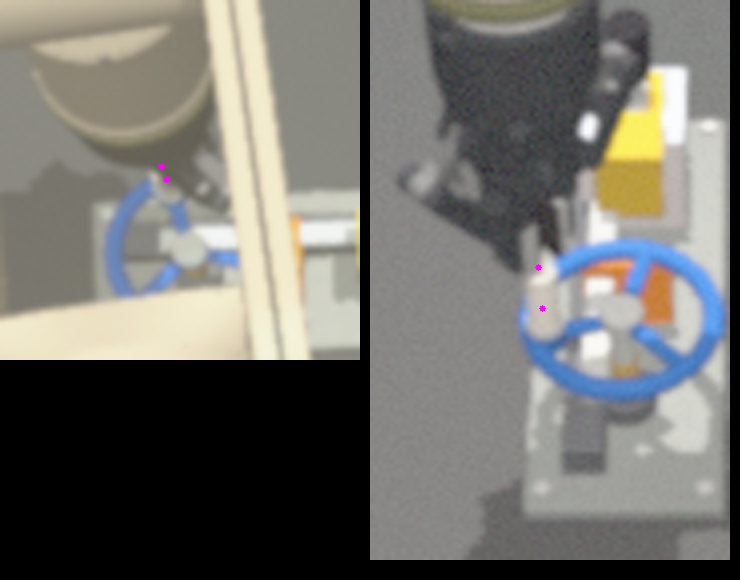

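Emit:
apply_moves(
  targets="0 0 0 0 0 0 2.5; 0 0 0 0 0 0 3.5; 0 0 0 0 0 0 4; 0 0 0 0 0 0.6 4; 0 0 0 0 0 1.2 4",
)

```text
time: 5.1
tool_pos: [557.2, 152.8, 83.7]
tcp_rot: [180.0, -0.0, 50.0]
ft_force: [0.2, 0.4, -0.5]
finger_gap: 39.7
```

Emit:
apply_moves(
  targets="0 0 0 0 0 0.2 3.5; 0 0 0 0 0 0.5 3.5; 0 0 0 0 0 0.8 3.5; 0 0 0 0 0 1 3.5; 0 0 0 0 0 1 3.5",
)

```text
time: 5.6
tool_pos: [556.9, 152.7, 73.7]
tcp_rot: [-180.0, 0.0, 50.0]
ft_force: [-0.4, 0.1, 0.0]
finger_gap: 34.9
```

Emit:
apply_moves(
  targets="0 0 0 0 0 0 3; 0 0 0 0 0 0 2.5; 0 0 0 0 0 0 2; 0 0 0 0 0 0 1.2; 0 0 0 0 0 0 1.2",
)

```text
time: 6.1
tool_pos: [557.5, 152.9, 74.4]
tcp_rot: [180.0, -0.0, 50.0]
ft_force: [1.8, -0.3, 0.3]
finger_gap: 14.8
```

Emit:
apply_moves(
  targets="0 0 0 0 0 0 2.4; 0 0 0 0 0 0 2.8; 0 0 0 0 0 0.5 2.8; 0 0 0 0 0 0.9 2.8; 0 0 0 0 0 1.3 2.8",
)

```text
time: 6.6
tool_pos: [556.8, 152.7, 60.4]
tcp_rot: [-180.0, 0.0, 50.0]
ft_force: [0.3, 0.2, 0.6]
finger_gap: 27.8
```

Emit:
apply_moves(
  targets="0 0 0 0 0 0 2; 0 0 0 0 0 0 1.2; 0 0 0 0 0 0 0.8; 0 0 0 0 0 0 0.8; 0 0 0 0 0 0 0.8",
  force=40,
)

```text
time: 7.1
tool_pos: [556.9, 152.8, 60.5]
tcp_rot: [-180.0, 0.0, 50.0]
ft_force: [4.2, 2.5, -9.8]
finger_gap: 14.7
```

```bash
python3 - <<'E'
from plan import *
plan([557,153,62],50,1)
b=snap("side")
b=np.clip(255*(b/255.)**.6,0,255).astype(np.uint8)[205:355,230:330]
cv2.imwrite("pics/c7.png",cv2.resize(b,None,fx=4,fy=4,interpolation=cv2.INTER_CUBIC)[:,:,::-1])
E
```

```text
at [556.9 152.8  60.5] [-1.7998e+02  2.0000e-02  5.0020e+01] F [ 4.2  2.5 -9.8] gap 14.7 t 7.1
0 0 0.000 0.00 -0.00 -0.03 G; 0 0 0.000 0.01 -0.00 -0.06 G; 0 0 0.000 0.01 -0.00 -0.09 G; 0 0 0.000 0.02 -0.00 -0.12 G; 0 0 0.000 0.02 -0.00 -0.15 G
```

View pics/c7.png

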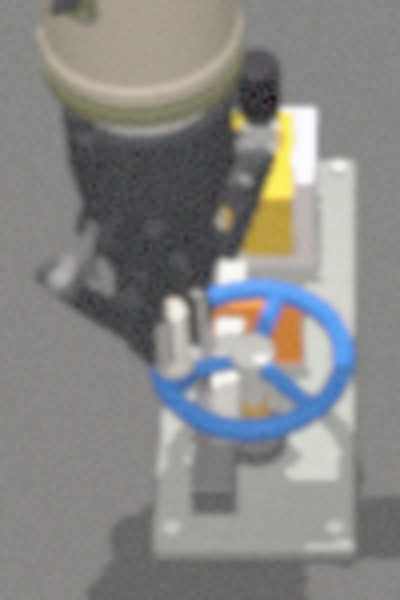

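```bash
cat > circ.py <<'E'
from h import *
Rm=R.from_euler('xyz',[180,0,50.02],degrees=True).as_matrix()
def circ(phis,r=38):
    u=lambda f:np.array([np.cos(f),np.sin(f),0])*r/10
    for k in range(0,len(phis)-1,5):
        for f in phis[k+1:k+6]:
            d=Rm.T@(u(f)-u(phis[k])); print("0 0 0 %.2f %.2f 0 0.8"%(d[0],d[1]),end="; ")
        print()
E
python3 -c "
from circ import *
circ(np.linspace(.26,4.774,31))"
```

```text
0 0 0 0.29 -0.49 0 0.8; 0 0 0 0.51 -1.02 0 0.8; 0 0 0 0.64 -1.57 0 0.8; 0 0 0 0.69 -2.14 0 0.8; 0 0 0 0.66 -2.71 0 0.8; 
0 0 0 -0.12 -0.56 0 0.8; 0 0 0 -0.33 -1.09 0 0.8; 0 0 0 -0.61 -1.59 0 0.8; 0 0 0 -0.96 -2.04 0 0.8; 0 0 0 -1.38 -2.43 0 0.8; 
0 0 0 -0.47 -0.32 0 0.8; 0 0 0 -0.98 -0.57 0 0.8; 0 0 0 -1.53 -0.75 0 0.8; 0 0 0 -2.09 -0.83 0 0.8; 0 0 0 -2.66 -0.83 0 0.8; 
0 0 0 -0.56 0.08 0 0.8; 0 0 0 -1.11 0.25 0 0.8; 0 0 0 -1.63 0.50 0 0.8; 0 0 0 -2.10 0.82 0 0.8; 0 0 0 -2.51 1.21 0 0.8; 
0 0 0 -0.35 0.45 0 0.8; 0 0 0 -0.64 0.94 0 0.8; 0 0 0 -0.84 1.48 0 0.8; 0 0 0 -0.97 2.03 0 0.8; 0 0 0 -1.01 2.60 0 0.8; 
0 0 0 0.05 0.57 0 0.8; 0 0 0 0.18 1.13 0 0.8; 0 0 0 0.39 1.65 0 0.8; 0 0 0 0.68 2.15 0 0.8; 0 0 0 1.04 2.59 0 0.8;
```

Emit:
apply_moves(
  targets="0 0 0 0.29 -0.49 0 0.8; 0 0 0 0.51 -1.02 0 0.8; 0 0 0 0.64 -1.57 0 0.8; 0 0 0 0.69 -2.14 0 0.8; 0 0 0 0.66 -2.71 0 0.8",
)

```text
time: 7.65
tool_pos: [538.9, 174.5, 60.4]
tcp_rot: [-180.0, 0.2, 50.0]
ft_force: [-2.8, -9.4, -5.8]
finger_gap: 14.8
```

Emit:
apply_moves(
  targets="0 0 0 -0.12 -0.56 0 0.8; 0 0 0 -0.33 -1.09 0 0.8; 0 0 0 -0.61 -1.59 0 0.8; 0 0 0 -0.96 -2.04 0 0.8; 0 0 0 -1.38 -2.43 0 0.8",
)

```text
time: 8.15
tool_pos: [512.5, 178.1, 60.5]
tcp_rot: [179.9, 0.2, 50.0]
ft_force: [4.7, -13.6, -11.5]
finger_gap: 14.6
```

Emit:
apply_moves(
  targets="0 0 0 -0.50 -0.29 0 0.8; 0 0 0 -1.04 -0.52 0 0.8; 0 0 0 -1.62 -0.67 0 0.8; 0 0 0 -2.21 -0.73 0 0.8; 0 0 0 -2.81 -0.70 0 0.8",
)

```text
time: 8.65
tool_pos: [489.7, 162.6, 60.6]
tcp_rot: [179.9, 0.0, 50.0]
ft_force: [7.5, -3.2, -17.0]
finger_gap: 14.4
```

Emit:
apply_moves(
  targets="0 0 0 -0.56 0.08 0 0.8; 0 0 0 -1.11 0.25 0 0.8; 0 0 0 -1.63 0.50 0 0.8; 0 0 0 -2.10 0.82 0 0.8; 0 0 0 -2.51 1.21 0 0.8",
)

```text
time: 9.15
tool_pos: [483.1, 136.7, 60.6]
tcp_rot: [180.0, -0.1, 50.0]
ft_force: [8.9, 2.3, -18.0]
finger_gap: 14.5
```

Emit:
apply_moves(
  targets="0 0 0 -0.35 0.45 0 0.8; 0 0 0 -0.64 0.94 0 0.8; 0 0 0 -0.84 1.48 0 0.8; 0 0 0 -0.97 2.03 0 0.8; 0 0 0 -1.01 2.60 0 0.8",
)

```text
time: 9.65
tool_pos: [495.8, 112.3, 60.6]
tcp_rot: [-179.9, 0.0, 50.0]
ft_force: [3.1, 4.8, -16.6]
finger_gap: 14.5
```

Emit:
apply_moves(
  targets="0 0 0 0.05 0.57 0 0.8; 0 0 0 0.18 1.13 0 0.8; 0 0 0 0.39 1.65 0 0.8; 0 0 0 0.68 2.15 0 0.8; 0 0 0 1.04 2.59 0 0.8",
)

```text
time: 10.15
tool_pos: [522.7, 102.8, 60.6]
tcp_rot: [-180.0, 0.1, 50.0]
ft_force: [-0.8, 2.8, -17.2]
finger_gap: 14.4
```

Emit:
apply_moves(
  targets="0 0 0 0.06 0.07 0 0.8; 0 0 0 0.10 0.12 0 0.8; 0 0 0 0.13 0.15 0 0.8; 0 0 0 0.13 0.15 0 0.8; 0 0 0 0.13 0.15 0 0.8",
)

```text
time: 10.65
tool_pos: [523.3, 102.9, 60.6]
tcp_rot: [-179.9, 0.1, 50.0]
ft_force: [-6.4, 0.7, -12.8]
finger_gap: 15.0
```

Emit:
apply_moves(
  targets="0 0 0 0.06 0.07 0 0.8; 0 0 0 0.13 0.15 0 0.8; 0 0 0 0.19 0.22 0 0.8; 0 0 0 0.19 0.22 0 0.8; 0 0 0 0.19 0.22 0 0.8",
)

```text
time: 11.15
tool_pos: [523.5, 102.9, 60.4]
tcp_rot: [-179.7, 0.4, 50.0]
ft_force: [-20.5, -0.4, -1.2]
finger_gap: 14.4
```

```bash
python3 - <<'E'
from plan import *
a=snap("top"); b=snap("side")
b=np.clip(255*(b/255.)**.6,0,255).astype(np.uint8)[205:355,230:330]
a=np.clip(255*(a/255.)**.6,0,255).astype(np.uint8)[180:270,225:365]
c=np.zeros((600,800,3),np.uint8); c[:600,:400]=cv2.resize(b,(400,600),interpolation=cv2.INTER_CUBIC); c[:252,405:797]=cv2.resize(a,(392,252),interpolation=cv2.INTER_CUBIC)
cv2.imwrite("pics/c8.png",c[:,:,::-1])
for n in("top","side"):
    for r in place_of(n,"fork")[:2]: 
        w=onz(n,r["at"],91); d=w[:2]-[525.3,68.1]; print(n,r["confidence"],w, -d[0]*.074*-1+d[1])
E
```

```text
top 0.63 [526.34221521  55.72306628  91.        ] -12.299809791608366
top 0.32 [448.5820961  362.07574682  91.        ] 288.29862193203775
side 0.75 [521.34361659  51.8520655   91.        ] -16.540706869082687
```

View pics/c8.png

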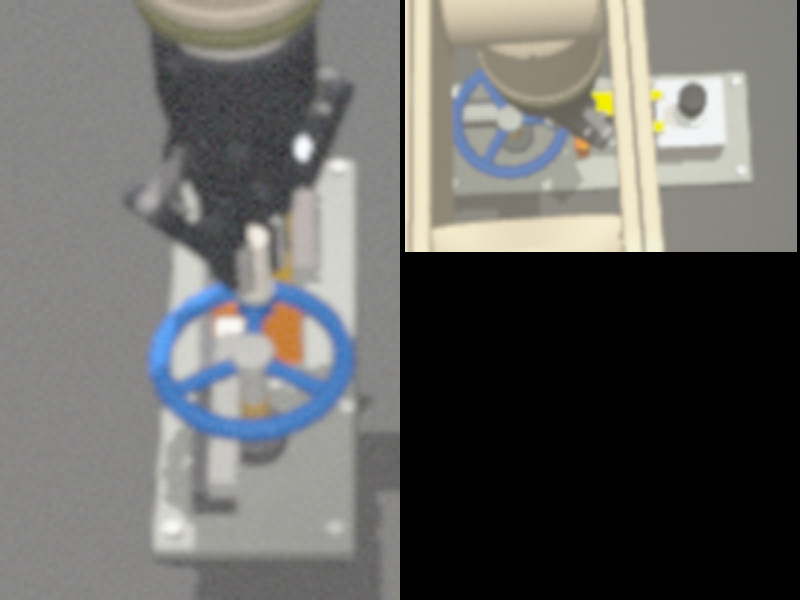

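Emit:
apply_moves(
  targets="0 0 0 -0.06 -0.07 0 0.8; 0 0 0 -0.13 -0.15 0 1.2; 0 0 0 -0.13 -0.15 0 2; 0 0 0 -0.13 -0.15 0 2.8; 0 0 0 -0.13 -0.15 0 2.8",
)

```text
time: 11.85
tool_pos: [528.4, 103.2, 63.7]
tcp_rot: [179.8, -0.2, 50.0]
ft_force: [-0.8, -0.1, -0.5]
finger_gap: 28.1
```

Emit:
apply_moves(
  targets="0 0 0 0 0 -1 2.8; 0 0 0 0 0 -2.5 2.8; 0 0 0 0 0 -5 2.8; 0 0 0 0 0 -8 3.5; 0 0 0 0 0 -9 4",
)

```text
time: 12.35
tool_pos: [528.4, 103.4, 156.6]
tcp_rot: [179.7, -0.3, 50.0]
ft_force: [0.4, -0.2, 0.7]
finger_gap: 39.8
```

```bash
python3 - <<'E'
from plan import *
plan([530.8,-7,145],4.25,2)
b=snap("side"); a=snap("top")
for n in("top","side"):
    for q,z in(("rod",77),("bore_mouth",77)):
        for r in place_of(n,q)[:1]: print(n,q,r["confidence"],onz(n,r["at"],z).round(1),proj(n,(530.8,-6.7,z)).round(1),np.round(r["at"],1))
b=np.clip(255*(b/255.)**.6,0,255).astype(np.uint8)[180:330,230:330]
a=np.clip(255*(a/255.)**.6,0,255).astype(np.uint8)[180:270,225:365]
c=np.zeros((600,800,3),np.uint8); c[:600,:400]=cv2.resize(b,(400,600),interpolation=cv2.INTER_CUBIC); c[:252,405:797]=cv2.resize(a,(392,252),interpolation=cv2.INTER_CUBIC)
cv2.imwrite("pics/c9.png",c[:,:,::-1])
E
```

```text
at [528.4 103.4 156.6] [179.7   -0.3   50.02] F [ 0.4 -0.2  0.7] gap 39.8 t 12.35
0 0 0.080 -0.83 0.73 0.12 G; 0 0 0.160 -1.66 1.45 0.23 G; 0 0 0.240 -2.49 2.18 0.35 G; 0 0 0.320 -3.32 2.91 0.47 G; 0 0 0.399 -4.15 3.64 0.58 G
0 0 0.080 -0.48 0.99 0.12 G; 0 0 0.160 -0.96 1.99 0.23 G; 0 0 0.240 -1.45 2.98 0.35 G; 0 0 0.320 -1.93 3.97 0.47 G; 0 0 0.399 -2.41 4.97 0.58 G
top rod 0.47 [532.  -11.3  77. ] [219.9 325. ] [219.5 327. ]
top bore_mouth 0.65 [530.2  -8.5  77. ] [219.9 325. ] [220.2 325.8]
side rod 0.72 [532.4 -12.1  77. ] [241.8 295.6] [240.  295.1]
side bore_mouth 0.95 [531.5 -13.7  77. ] [241.8 295.6] [239.5 295.6]
```

View pics/c9.png

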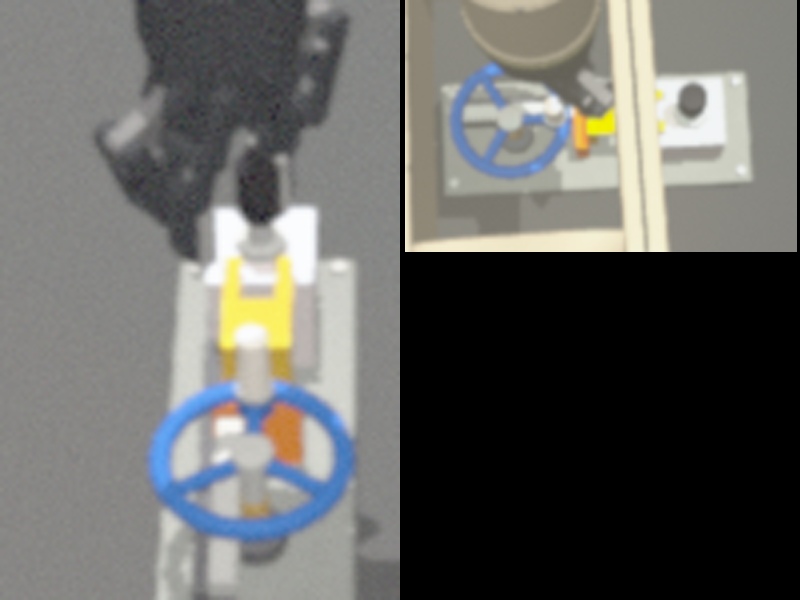

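```bash
cat > plan2.py <<'E'
from h import *
def plan2(tgt,yaw,n=1):
    s=sense(); p0=np.array(s["tool_pos"]); R0=R.from_euler('xyz',s["tcp_rot"],degrees=True)
    print("at",p0.round(1),np.round(s["tcp_rot"],2),"F",np.round(s["ft_force"],1),"M",np.round(s["wrist_torque"],2),"gap",round(s["finger_gap"],1),"t",round(s["time"],2))
    w=(R0.inv()*R.from_euler('xyz',[180,0,yaw],degrees=True)).as_rotvec(); 
    for i in range(n):
        Ri=R0*R.from_rotvec(w*i/n); d=Ri.inv().apply(np.array(tgt)-p0)/n/10
        print("; ".join("%.3f %.3f %.3f %.2f %.2f %.2f G"%(tuple(w/n*k/5)+tuple(d*k/5)) for k in range(1,6)))
E
python3 -c "
from plan2 import *
plan2([531.3,-8.8,145],4.25,2)"
```

```text
at [524.7 103.1 149.5] [-1.799e+02  1.000e-01  5.002e+01] F [-0.2  0.3 -0.4] M [-0.01  0.03  0.06] gap 40.3 t 12.65
-0.000 0.000 0.080 -0.81 0.77 0.04 G; -0.000 0.000 0.160 -1.63 1.54 0.09 G; -0.000 0.001 0.240 -2.44 2.31 0.13 G; -0.000 0.001 0.320 -3.26 3.08 0.18 G; -0.000 0.001 0.399 -4.07 3.85 0.22 G
-0.000 0.000 0.080 -0.45 1.03 0.04 G; -0.000 0.000 0.160 -0.90 2.05 0.09 G; -0.000 0.001 0.240 -1.35 3.08 0.13 G; -0.000 0.001 0.320 -1.81 4.10 0.18 G; -0.000 0.001 0.399 -2.26 5.13 0.22 G
```

Emit:
apply_moves(
  targets="0 0 0.08 -0.81 0.77 0.04 5; 0 0 0.16 -1.63 1.54 0.09 5.5; 0 0 0.24 -2.44 2.31 0.13 5.5; 0 0 0.32 -3.26 3.08 0.18 5.5; 0 0 0.40 -4.07 3.85 0.22 5.5",
  force=20,
)

```text
time: 13.15
tool_pos: [528.0, 46.8, 147.1]
tcp_rot: [-179.9, 0.1, 26.9]
ft_force: [-0.0, -0.1, -0.3]
finger_gap: 55.3
```

Emit:
apply_moves(
  targets="0 0 0.08 -0.45 1.03 0.04 5.5; 0 0 0.16 -0.90 2.05 0.09 5; 0 0 0.24 -1.35 3.08 0.13 5; 0 0 0.32 -1.81 4.10 0.18 5; 0 0 0.40 -2.26 5.13 0.22 5",
)

```text
time: 13.65
tool_pos: [531.2, -9.1, 144.9]
tcp_rot: [-180.0, 0.2, 4.0]
ft_force: [0.5, 0.4, -0.1]
finger_gap: 49.9
```

Emit:
apply_moves(
  targets="0 0 0 0 0 0 5; 0 0 0 0 0 0 5; 0 0 0 0 0 0 5; 0 0 0 0 0 0 5; 0 0 0 0 0 0 5",
)

```text
time: 14.15
tool_pos: [532.3, -8.3, 146.6]
tcp_rot: [-180.0, 0.0, 4.3]
ft_force: [-0.8, -0.8, 0.4]
finger_gap: 50.3
```

```bash
python3 - <<'E'
from plan2 import *
plan2([531.3,-8.8,68],4.25,3)
b=snap("side"); a=snap("top")
p=np.array(sense()["tool_pos"])
b=np.clip(255*(b/255.)**.6,0,255).astype(np.uint8)[170:320,240:340]
a=np.clip(255*(a/255.)**.6,0,255).astype(np.uint8)[170:260,265:405]
c=np.zeros((600,800,3),np.uint8); c[:600,:400]=cv2.resize(b,(400,600),interpolation=cv2.INTER_CUBIC); c[:252,405:797]=cv2.resize(a,(392,252),interpolation=cv2.INTER_CUBIC)
cv2.imwrite("pics/c10.png",c[:,:,::-1])
E
```

```text
at [532.3  -8.3 146.6] [-1.7999e+02  1.0000e-02  4.2500e+00] F [-0.8 -0.8  0.4] M [ 0.02 -0.04 -0.03] gap 50.3 t 14.15
-0.000 0.000 0.000 -0.01 0.00 0.52 G; -0.000 0.000 0.000 -0.01 0.01 1.05 G; -0.000 0.000 0.000 -0.02 0.01 1.57 G; -0.000 0.000 0.000 -0.03 0.01 2.10 G; -0.000 0.000 0.000 -0.03 0.02 2.62 G
-0.000 0.000 0.000 -0.01 0.00 0.52 G; -0.000 0.000 0.000 -0.01 0.01 1.05 G; -0.000 0.000 0.000 -0.02 0.01 1.57 G; -0.000 0.000 0.000 -0.03 0.01 2.10 G; -0.000 0.000 0.000 -0.03 0.02 2.62 G
-0.000 0.000 0.000 -0.01 0.00 0.52 G; -0.000 0.000 0.000 -0.01 0.01 1.05 G; -0.000 0.000 0.000 -0.02 0.01 1.57 G; -0.000 0.000 0.000 -0.03 0.01 2.10 G; -0.000 0.000 0.000 -0.03 0.02 2.62 G
```

View pics/c10.png

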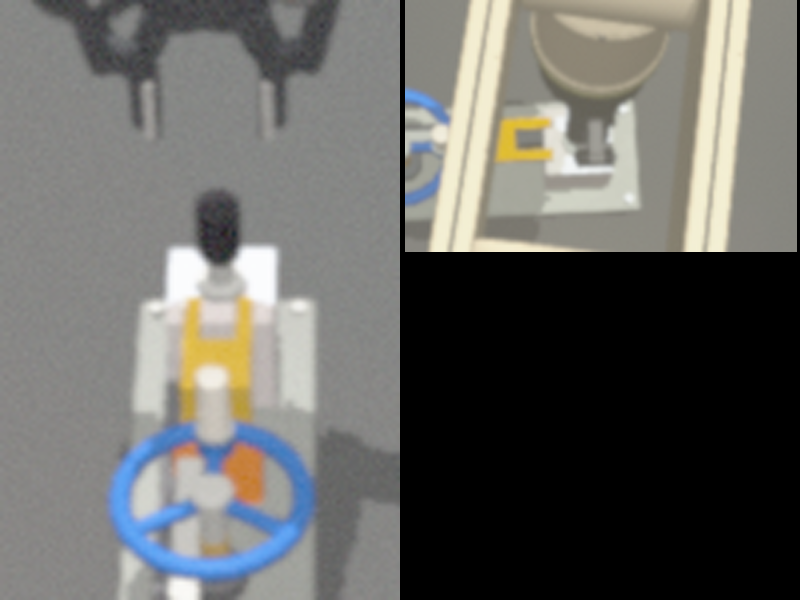

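Emit:
apply_moves(
  targets="0 0 0 -0.1 0 0.5 5; 0 0 0 -0.2 0 1 5; 0 0 0 -0.25 0 1.6 5; 0 0 0 -0.25 0 2.3 5; 0 0 0 -0.25 0 3 5",
)

```text
time: 14.75
tool_pos: [529.6, -8.9, 115.8]
tcp_rot: [-180.0, 0.0, 4.2]
ft_force: [-0.5, 0.6, -0.7]
finger_gap: 49.7
```

Emit:
apply_moves(
  targets="0 0 0 0 0 0.5 5; 0 0 0 0 0 1 5; 0 0 0 0 0 1.5 5; 0 0 0 0 0 2 5; 0 0 0 0 0 2.5 4.5",
)

```text
time: 15.25
tool_pos: [529.9, -8.9, 91.4]
tcp_rot: [180.0, -0.0, 4.2]
ft_force: [-0.7, -1.0, 0.7]
finger_gap: 45.2
```

Emit:
apply_moves(
  targets="0 0 0 0 0 0.5 4.5; 0 0 0 0 0 1 4.2; 0 0 0 0 0 1.5 4; 0 0 0 0 0 2.1 4; 0 0 0 0 0 2.1 4",
)

```text
time: 15.75
tool_pos: [529.0, -8.8, 69.5]
tcp_rot: [-180.0, 0.1, 4.2]
ft_force: [0.1, -0.5, -0.1]
finger_gap: 40.0
```

Emit:
apply_moves(
  targets="0 0 0 0 0 0 3.8; 0 0 0 0 0 0 3.5; 0 0 0 0 0 0 3.2; 0 0 0 0 0 0 2.9; 0 0 0 0 0 0 2.6",
)

```text
time: 16.25
tool_pos: [530.0, -8.9, 70.9]
tcp_rot: [180.0, -0.0, 4.2]
ft_force: [-0.3, 1.1, -0.1]
finger_gap: 25.8
```

Nearly touching; close gently.

Emit:
apply_moves(
  targets="0 0 0 0 0 0 2.4; 0 0 0 0 0 0 2.2; 0 0 0 0 0 0 2; 0 0 0 0 0 0 2; 0 0 0 0 0 0 2",
)

```text
time: 16.75
tool_pos: [530.2, -8.9, 71.0]
tcp_rot: [180.0, -0.0, 4.2]
ft_force: [3.1, -0.0, 1.6]
finger_gap: 23.6
```

```bash
python3 - <<'E'
from plan2 import *
plan2([530,-8.8,70],4.25,1)
snap("top")
plan2([530,-8.8,70],4.25,1)
E
```

```text
at [530.2  -8.9  71. ] [ 1.7999e+02 -5.0000e-02  4.1800e+00] F [ 3.1 -0.   1.6] M [ 0.06 -0.4   0.02] gap 23.6 t 16.75
0.000 -0.000 -0.000 -0.00 -0.00 0.02 G; 0.000 -0.000 -0.000 -0.01 -0.01 0.04 G; 0.000 -0.001 -0.001 -0.01 -0.01 0.06 G; 0.000 -0.001 -0.001 -0.02 -0.01 0.08 G; 0.000 -0.001 -0.001 -0.02 -0.01 0.10 G
at [530.2  -8.9  71. ] [ 1.7999e+02 -5.0000e-02  4.1800e+00] F [1.7 0.4 1.8] M [ 0.04 -0.44 -0.04] gap 23.6 t 16.8
0.000 -0.000 -0.000 -0.00 -0.00 0.02 G; 0.000 -0.000 -0.000 -0.01 -0.01 0.04 G; 0.000 -0.000 -0.001 -0.01 -0.01 0.06 G; 0.000 -0.001 -0.001 -0.02 -0.01 0.08 G; 0.000 -0.001 -0.001 -0.02 -0.01 0.10 G
```

Emit:
apply_moves(
  targets="0 0 0 0.02 0 0 1.6; 0 0 0 0.05 0 0 1.6; 0 0 0 0.05 0 0 1.6; 0 0 0 0.05 0 0 1.6; 0 0 0 0.05 0 0 1.6",
  force=40,
)

```text
time: 17.3
tool_pos: [530.3, -8.9, 71.0]
tcp_rot: [180.0, 0.0, 4.2]
ft_force: [-0.6, 0.3, 4.7]
finger_gap: 22.7
```

Emit:
apply_moves(
  targets="0 0 0 0 0 -0.1 1.6; 0 0 0 0 0 -0.2 1.6; 0 0 0 0 0 -0.3 1.6; 0 0 0 0 0 -0.4 1.6; 0 0 0 0 0 -0.5 1.6",
)

```text
time: 17.8
tool_pos: [529.8, -8.8, 75.4]
tcp_rot: [-180.0, 0.1, 4.2]
ft_force: [-0.4, 0.7, -3.5]
finger_gap: 23.0
```

Emit:
apply_moves(
  targets="0 0 0 0 0 -0.2 1.6; 0 0 0 0 0 -0.4 1.6; 0 0 0 0 0 -0.6 1.6; 0 0 0 0 0 -0.8 1.6; 0 0 0 0 0 -1 1.6",
)

```text
time: 18.3
tool_pos: [530.3, -8.9, 85.9]
tcp_rot: [180.0, -0.0, 4.2]
ft_force: [1.5, -0.2, -2.4]
finger_gap: 22.6
```

Emit:
apply_moves(
  targets="0 0 0 0 0 -0.2 1.6; 0 0 0 0 0 -0.4 1.6; 0 0 0 0 0 -0.6 1.6; 0 0 0 0 0 -0.8 1.6; 0 0 0 0 0 -1 1.6",
)

```text
time: 18.8
tool_pos: [530.3, -8.9, 95.9]
tcp_rot: [-180.0, -0.0, 4.2]
ft_force: [0.1, 0.0, -2.6]
finger_gap: 22.7
```

Emit:
apply_moves(
  targets="0 0 0 0 0 -0.2 1.6; 0 0 0 0 0 -0.4 1.6; 0 0 0 0 0 -0.6 1.6; 0 0 0 0 0 -0.8 1.6; 0 0 0 0 0 -1.0 1.6",
)

```text
time: 19.3
tool_pos: [530.3, -8.9, 105.9]
tcp_rot: [180.0, -0.0, 4.2]
ft_force: [0.0, -0.3, -3.0]
finger_gap: 22.8
```

Emit:
apply_moves(
  targets="0 0 0 0 0 -0.1 1.6; 0 0 0 0 0 -0.1 1.6; 0 0 0 0 0 -0.1 1.6; 0 0 0 0 0 -0.1 1.6; 0 0 0 0 0 -0.1 1.6",
)

```text
time: 19.8
tool_pos: [530.2, -8.8, 106.6]
tcp_rot: [-180.0, 0.0, 4.2]
ft_force: [0.2, -0.5, -2.8]
finger_gap: 23.0
```

```bash
python3 - <<'E'
from plan2 import *
b=snap("side"); a=snap("top")
plan2([530,-8.8,106],4.25,1)
for n in("top","side"):
    for q in("rod","fork"):
        for r in place_of(n,q)[:1]: print(n,q,r["confidence"],onz(n,r["at"],113 if q=="rod" else 91).round(1))
b=b[190:290,250:340]; a=a[170:260,225:405]
c=np.zeros((600,800,3),np.uint8); c[:500,:450]=cv2.resize(b,(450,500),interpolation=cv2.INTER_CUBIC); c[:170,455:795]=cv2.resize(a,(340,170),interpolation=cv2.INTER_CUBIC)
cv2.imwrite("pics/c11.png",c[:,:,::-1])
E
```

```text
at [530.2  -8.9 106.6] [-1.80e+02  1.00e-02  4.18e+00] F [ 0.7 -0.9 -2.1] M [ 0.02 -0.04  0.01] gap 23.4 t 19.9
-0.000 0.000 -0.000 -0.00 -0.00 0.01 G; -0.000 0.000 -0.000 -0.01 -0.00 0.02 G; -0.000 0.000 -0.001 -0.01 -0.01 0.04 G; -0.000 0.000 -0.001 -0.02 -0.01 0.05 G; -0.000 0.000 -0.001 -0.02 -0.01 0.06 G
top rod 0.27 [522.1  60.8 113. ]
top fork 0.59 [530.5  59.8  91. ]
side rod 0.59 [532.   -4.4 113. ]
side fork 0.74 [523.9  56.6  91. ]
```

```bash
python3 - <<'E'
from plan2 import *
im=cv2.imread("pics/c11.png")[:500,:450]
h=cv2.cvtColor(cv2.resize(im,(90,100),interpolation=cv2.INTER_AREA),cv2.COLOR_BGR2HSV)
for n,l,u in(("green",(40,90,40),(90,255,255)),("red",(0,120,40),(7,255,255)),("red2",(172,120,40),(180,255,255))):
    m=cv2.inRange(h,l,u); r,c=np.nonzero(m); print(n,len(r),(r.min()+190,r.max()+190,c.min()+250,c.max()+250) if len(r) else "")
for L in (28,32,36,40): print(L,[ (k,proj("side",(531,-8.8,77+L-k)).round(1).tolist()) for k in(16,28)],"mouth",proj("side",(531,-8.8+7,77)).round(1))
col=cv2.resize(im,(90,100),interpolation=cv2.INTER_AREA)[25:62,43:49].astype(int)
for i,r in enumerate(col): print(215+i, r[1].tolist(),r[3].tolist())
E
```

```text
green 13 (np.int64(237), np.int64(240), np.int64(293), np.int64(296))
red 12 (np.int64(281), np.int64(287), np.int64(283), np.int64(304))
red2 0 
28 [(16, [237.1, 295.4]), (28, [241.1, 295.6])] mouth [243.4 295.3]
32 [(16, [235.7, 295.3]), (28, [239.8, 295.5])] mouth [243.4 295.3]
36 [(16, [234.4, 295.3]), (28, [238.4, 295.5])] mouth [243.4 295.3]
40 [(16, [233.0, 295.2]), (28, [237.1, 295.4])] mouth [243.4 295.3]
215 [22, 21, 18] [21, 16, 16]
216 [12, 16, 17] [18, 16, 18]
217 [20, 20, 18] [21, 20, 22]
218 [24, 17, 18] [21, 21, 20]
219 [17, 8, 12] [21, 21, 20]
220 [21, 18, 19] [22, 20, 17]
221 [22, 22, 18] [25, 21, 22]
222 [28, 27, 28] [35, 35, 34]
223 [42, 42, 42] [67, 69, 69]
224 [80, 83, 82] [99, 103, 104]
225 [109, 114, 114] [114, 120, 121]
226 [117, 123, 123] [117, 122, 125]
227 [118, 123, 124] [122, 126, 128]
228 [126, 131, 132] [132, 137, 138]
229 [144, 149, 151] [153, 159, 161]
230 [159, 166, 167] [162, 169, 170]
231 [154, 160, 162] [152, 159, 159]
232 [128, 135, 137] [130, 134, 134]
233 [117, 123, 125] [119, 123, 123]
234 [116, 120, 121] [120, 124, 122]
235 [116, 122, 121] [113, 123, 116]
236 [102, 116, 104] [97, 121, 96]
237 [75, 110, 70] [69, 109, 61]
238 [54, 103, 43] [57, 104, 44]
239 [52, 102, 40] [55, 102, 47]
240 [68, 103, 61] [73, 106, 68]
241 [96, 112, 98] [101, 116, 103]
242 [117, 124, 124] [119, 126, 126]
243 [139, 144, 148] [142, 147, 154]
244 [172, 177, 187] [173, 178, 190]
245 [193, 197, 212] [193, 197, 212]
246 [196, 201, 214] [195, 200, 214]
247 [194, 198, 212] [195, 199, 213]
248 [194, 198, 212] [192, 197, 210]
249 [189, 194, 206] [189, 193, 206]
250 [177, 181, 193] [175, 180, 193]
251 [152, 155, 166] [152, 156, 167]
```

```bash
python3 -c "
from bench import *
hand_in(); s=sense(); print(s['time'],s['tool_pos'],s['ft_force'],s['finger_gap'])"
```

```text
the job is handed in; nothing more can be done
the job is handed in; nothing more can be done
```

I wound the wheel back until the keeper met the stop, then lifted the rod about 36 mm. It was held steady in the gripper when I handed in.

- **Wheel:** I gripped the crank handle and carried it counterclockwise until it blocked. The wrist force rose to about 20 N there while the handle stopped moving. A picture afterwards showed the fork back at the orange stop and clear of the rod's collar. A later measurement of the fork put it 4–5 mm from where it had been, which is within the camera error.
- **Rod:** I gripped it by the black grip with 40 N and pulled straight up. Sideways force stayed within 2 N, and the last reading was about 2 to 3 N downward, roughly the rod's weight.
- **Bands:** In the last side picture, read by pixel colours, the whole green band shows. There is a strip of bare shaft about 2.5 pixels (7 mm) high between it and the block, and no red at the bore mouth.
- **Time:** The last reading before handing in was 19.9 s, against the 54 s limit.

**Checks that disagreed or are missing:**
- **Finger height:** The fingertips sat about 30–35 mm higher than the reported tool position. My first close on the handle missed above it, and I set the heights by picture and contact after that.
- **Wheel centre:** It was about 2 mm off my first estimate, which I corrected while turning.
- **Last picture:** I could not view it because the 12-picture limit was used up, so only its pixel values were checked.
- **Loose items:** I did not look again at the valves, vial, filter disc and elbow at the end, but the arm did not work near them.

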